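Tip a bearing down the rocker tray into the bin

ROBOT

A 6-joint arm with a two-finger parallel gripper is mounted at the origin on the work surface; the furniture and walls round the work are solid. World frame = base frame: x ahead of the robot, y to its left, z up, the work surface at z = 0. Lengths are in m, angles in degrees, forces in N, time in s.
With the tool pointing down it reaches from about 0.35 to 0.925 m from the base axis. Payload 6.4 kg.
Tool frame: the origin (TCP) lies at the very end of the fingers, on their centre line; the grasp point (between the pads) lies 19 mm behind it (env.pinch_z is the distance from the TCP to the grasp point, in m); z points along the fingers, y is the direction in which the jaws open and shut (so a half turn about z gives the same grasp; the last joint's range is limited). The gripper opens to 85 mm and grips with 20 to 120 N. Pads are 22 mm wide; open, the fingers measure 114 mm over their backs; the gripper's body (76 mm by 85 mm) begins 54 mm behind the grasp point. The pads swing forward as they close: fully open they stand 13 mm farther back than shut.
Start: joints at [-86.522, 14.043, 89.255, -0, 76.702, -9.975], TCP at [0.151, -0.632, 0.231] pointing down, gripper open.
Joint ranges: [-179.41, 179.41], [-58.25, 129.5], [7.25, 145.43], [-54.29, 234.29], [11.92, 165.04], [-157.13, 157.13]. Speed limits (degrees/s): [147.25, 147.25, 180, 180, 180, 180].

INTERFACE

Orientations are given as [roll, pitch, yaw] about the fixed x, y, z axes, in that order (R = Rz(yaw) Ry(pitch) Rx(roll)).
In Python, from plant import env, viewer gives the robot as it stands.
- The arm moves only by the tool jog_arm, never from a script. Its argument "plan" is one flat list of numbers, 6 for each row, row after row: the shift along the tool's x, y, z in mm, then the turn, a rotation vector about the tool's x, y, z in degrees. A call has 1 to 5 rows; each row shifts and turns the commanded pose from where the row before left it, along the tool's axes as they then stand; what a row does not reach is not made up. A row lasts 1/12 s, in which the tool goes at most 41.7 mm and 7.16 degrees, less where a joint would pass 70% of its speed; a pose out of reach is approached as far as the arm can. A call with a gripper value outside its range is refused whole. "jaw" is the gripper command: -1 is shut, 1 is fully open, values between are in proportion, set as the call begins (left out, the last holds). The fingers move at their own pace and stop on an object; "grip_force" is the grip in N (left out, the last holds). Time passes only in rows, so rows that do not move let the fingers close. It gives the time, the measured TCP pose, the force and the opening at its end, in the units of the state.
- env.state(): the state, without advancing time (a new reading comes with each control period).
- viewer.grab_frame(name): name is "side" or "top" or "wrist"; returns a dict with "image" (480x640x3 uint8, red, green, blue), "intrinsics" (3x3 intrinsics, pixels), "world_to_cam" (4x4, takes a point from world to camera coordinates). Camera axes: x right, y down, z forward; pixel columns grow to the right and rows downward; lengths in m; the calibration is good to about 2 mm. A picture is of the moment at which its call begins. There is no depth.
- env.hand_in(): hands the job in, once; it reports no verdict.
The state is a dict: "time": time; "joints": joint angles; "qvel": joint speeds; "effort": joint torques, N m; "eef_pos": TCP position; "ee_rot": TCP orientation; "force": force on the tool from outside, world axes, zero at the start; "moment": the same for the moment, N m; "width": opening from 0.0 (shut) to 1.0 (fully open).
Only numpy, scipy, OpenCV 4.12 (cv2) and the standard library are available. Lean on these libraries where they do the work, as an engineer would, in place of code of your own. Each camera call takes 0.05 s, during which the arm holds its last target.

TASK

Pick up the ball bearing lying on the bench and set it down gently, flat, on the ring mark on the rocker tray, then let go, so that the bearing's own weight (not your push on it or on the tray) tips the tray and the bearing slides off into the bin. At the end the bearing lies in the bin and the empty tray has swung back level.

Things in the scene. Friction and masses are not known exactly. Their poses are not given: they have to be found in the camera images.
- bearing_1: the ball bearing to deliver: a flat steel ring with a dark seal, 52 mm outside diameter, 15 mm high, about 0.12 kg, flat on the bench left of the tray, among two bow shackles of similar size (bystanders). Grip it from above across its diameter. Origin at the centre of its underside, z up. A second such bearing already lies in the bin; it is not the one meant.
- tray_load (a point): where to set the bearing: centre of the ring mark (64 mm across) on the face of the tray, 138 mm above the bench with the tray level; it moves with the tray. x runs across the tray (along the pivot axle), -y along it to the open discharge end 65 mm away, z up. Keep the fingers on the bearing's two x sides, so that neither stands in its way down the tray.
- tray (a joint): tilt in rad: 0 = level, resting on its rear stops; grows as the discharge end sinks, to 0.6. Damped. Polished aluminium plate 220 x 136 mm, side rails 10 mm high, 130 mm apart; axle 55 mm behind the mark (+y) and 8 mm below the face. About 0.5 N at the mark tips it; the bearing slides off by itself in about 1 s and the empty tray swings back within 3 s.
- bin: the small open-topped bin at the tray's discharge end, fixed to the bench: 161 mm long (its x, across the tray), 100 mm wide (its y, along the tray), walls 65 mm high and 2 to 3 mm thick, the short end wall at -x only 36 mm high. Origin at the centre of its underside, 135 mm from the tray's pivot.
Not all that is in view belongs to the job. What is shaped like the bearing_1 but blue or purple is not meant.

How it is judged (in metres and radians):
On the way, in this order (a step that is already met when the one before it is completed fails the run):
1. the bearing has been let go on the tray before the tray has tipped far (less than 0.25 rad) (contact force between bearing_1 and tray above 0.02 N and contact force between the fingers and bearing_1 below 0.02 N and value of joint tray below 0.25 rad).
2. the tray has tipped (past 0.3 rad) under the bearing alone (value of joint tray above 0.3 rad and contact force between bearing_1 and tray above 0.01 N and contact force between the fingers and bearing_1 below 0.02 N and contact force between the fingers and tray below 0.02 N).
At the end, for the whole second after the job is handed in: The bearing lies at rest inside the bin (its origin within the walls, less than 60 mm above the bench) and the tray is back within 0.08 rad of level (x of bearing_1 in the frame of bin between -0.077 and 0.077 m and y of bearing_1 in the frame of bin between -0.048 and 0.048 m and height (world z) of bearing_1 below 0.06 m and linear speed of bearing_1 below 0.03 m/s and value of joint tray below 0.08 rad); the robot touches nothing.
It fails at once if the robot presses on the tray with more than 6 N (contact force between any of the fingers, the arm and tray above 6 N).
It fails at once if the bearing is dropped: out of the fingers while its underside is more than 40 mm above the tray's level face (height (world z) of bearing_1 above 0.178 m and contact force between the fingers and bearing_1 below 0.01 N).
It also fails if it takes over 35 s, if anything falls off the work surface, if the arm or the gripper's body presses on something with over 40 N, if the wrist force passes 120 N, or if a joint passes its speed limit or range.

## Working session

There is one attempt and no reset: what is moved stays moved. The work goes in short steps, Python scripts to look and compute and a tool call to move; the robot and the scene stay as the last step left them, time stands still between calls to the robot, and variables do not carry over. Pictures are saved under pics/ and viewed, and the job is handed in when it is done.

Besides the shell and the picture viewer there is one more tool, called in YAML: its name, and indented under it one key for each argument. jog_arm: Moves the arm, as the interface text tells. Its arguments: {"type":"object","properties":{"plan":{"type":"array"},"jaw":{"type":"number"},"grip_force":{"type":"number"}},"required":["plan"]}

```bash
mkdir -p pics; ls; python3 - <<'E'
from plant import env, viewer
import cv2,pickle
d={}
for n in ("top","side","wrist"):
    f=viewer.grab_frame(n); d[n]=f
    cv2.imwrite(f"pics/{n}0.png",f["image"][:,:,::-1])
pickle.dump(d,open("f0.pkl","wb"))
s=env.state(); print(s, env.pinch_z)
E
```

```text
pics
{'time': 0.15, 'joints': array([-8.65220996e+01,  1.40738730e+01,  8.93097332e+01, -1.33942860e-03,
        7.67008235e+01, -9.97551295e+00]), 'qvel': array([-0.01943964, -0.21573751, -0.20917111, -0.06241615, -0.04003879,
       -0.06003088]), 'effort': array([ 3.16005771e-04, -4.29987288e+01, -3.26550937e+01, -1.62133279e-04,
        3.52368945e-03, -2.42137088e-05]), 'eef_pos': array([ 0.15119566, -0.63173007,  0.23043711]), 'ee_rot': array([-1.79916621e+02, -1.33421616e-02,  1.34537127e+01]), 'force': array([ 0.26293781, -0.12867148,  0.04459713]), 'moment': array([ 0.03246515, -0.00393409,  0.0552777 ]), 'width': 0.9985570343252442} 0.0187
```

View pics/top0.png

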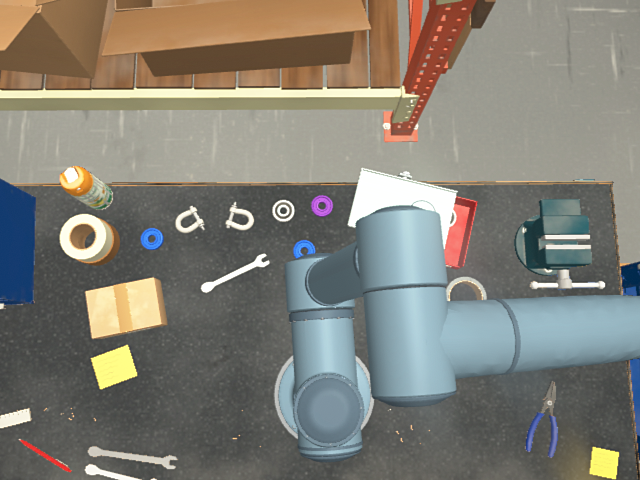

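View pics/side0.png

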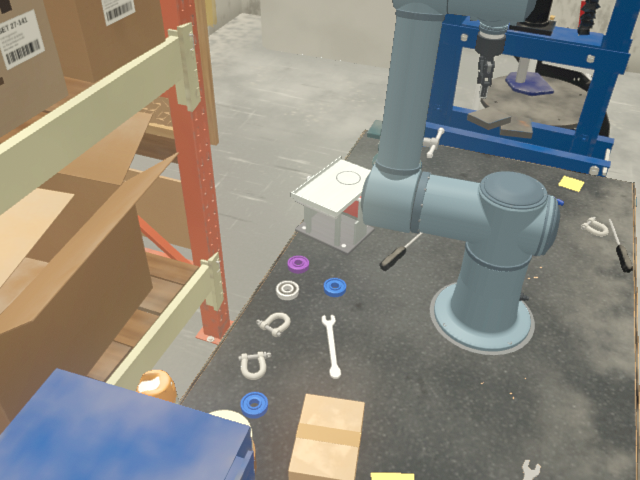

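View pics/wrist0.png

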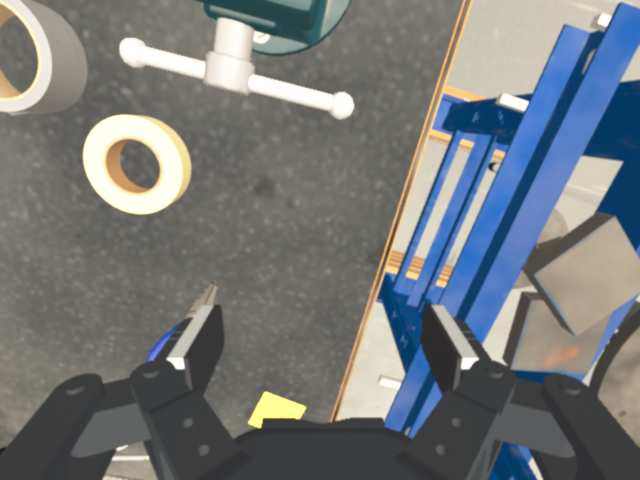

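The steel-grey bearing is at top (283,211) / side (287,290). The blue rings at top (152,239) and (304,250) and the purple one at (322,206) are decoys, and the shackles are at (190,219) and (239,216). The ring mark is partly hidden by the arm in the top view but visible in the side view at (348,178).

```bash
cat > h.py <<'E'
import numpy as np,cv2,pickle
def ray(f,u,v):
    K=np.array(f["intrinsics"]);T=np.array(f["world_to_cam"]);R=T[:3,:3];t=T[:3,3]
    d=R.T@np.linalg.inv(K)@np.array([u,v,1.]);return -R.T@t,d/np.linalg.norm(d)
def onz(f,u,v,z):
    c,d=ray(f,u,v);return c+d*(z-c[2])/d[2]
def proj(f,p):
    T=np.array(f["world_to_cam"]);q=T[:3,:3]@np.array(p)+T[:3,3];q=np.array(f["intrinsics"])@q;return q[:2]/q[2]
E
python3 - <<'E'
from h import *
d=pickle.load(open("f0.pkl","rb"))
np.set_printoptions(precision=4,suppress=True)
t,s=d["top"],d["side"]
for n in d: print(n,ray(d[n],320,240))
def cen(f,u,v,r):
    im=f["image"];x0,y0=u-r,v-r
    c=im[y0:y0+2*r,x0:x0+2*r].astype(int)
    m=((c.min(2)>110)).astype(np.uint8)
    cs,_=cv2.findContours(m,cv2.RETR_EXTERNAL,cv2.CHAIN_APPROX_NONE)
    k=max(cs,key=cv2.contourArea);e=cv2.fitEllipse(k);return e[0][0]+x0,e[0][1]+y0,e[1]
for f,u,v in((t,283,211),(s,287,290)):
    a=cen(f,u,v,17);print(a,onz(f,a[0],a[1],.012))
for p in((362,168),(457,191),(349,222)): print(p,onz(t,*p,.148))
for n,(f,x,y,w,h,k) in dict(t=(t,240,150,260,130,3),s=(s,250,130,160,180,4)).items():
    cv2.imwrite(f"pics/c_{n}.png",cv2.resize(f["image"][y:y+h,x:x+w,::-1],None,fx=k if n=='t' else 3.3,fy=k if n=='t' else 3.3,interpolation=cv2.INTER_CUBIC))
E
```

```text
top (array([0.1179, 0.0318, 1.5018]), array([ 0.1609, -0.0186, -0.9868]))
side (array([-0.    ,  1.0559,  1.0094]), array([ 0.2707, -0.7288, -0.629 ]))
wrist (array([ 0.2308, -0.6125,  0.3734]), array([-0.3216, -0.0682, -0.9444]))
(282.91659927368164, 210.43013381958008, (21.558940887451172, 22.28238868713379)) [0.4344 0.0936 0.012 ]
(286.9551544189453, 289.7671546936035, (20.285371780395508, 23.720033645629883)) [0.4342 0.1007 0.012 ]
(362, 168) [ 0.5023 -0.0895  0.148 ]
(457, 191) [ 0.4482 -0.3009  0.148 ]
(349, 222) [ 0.3787 -0.0583  0.148 ]
```

View pics/c_t.png

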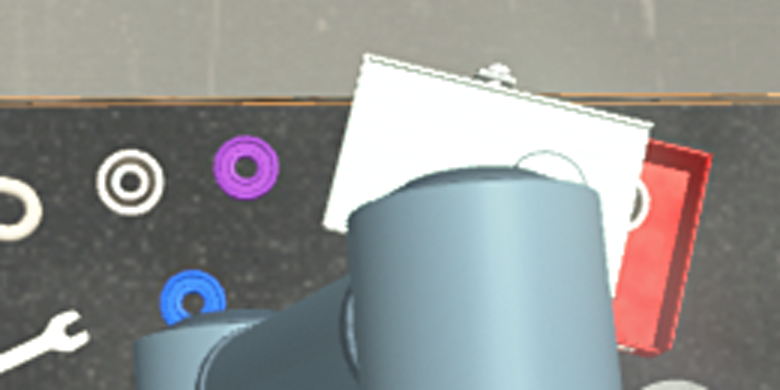

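View pics/c_s.png

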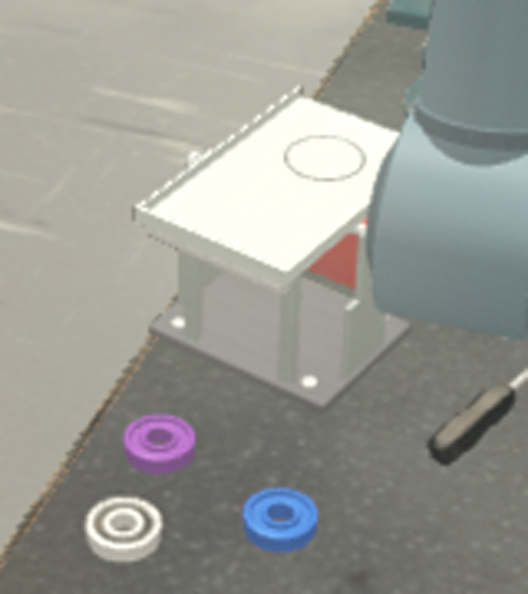

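```bash
cat >> h.py <<'E'
from scipy.spatial.transform import Rotation as Ro
def rows(p,rpy,p2,rpy2,n):
    "straight line, n rows; rounded tool-frame steps; returns list of rows"
    R=Ro.from_euler('xyz',rpy,degrees=True);R2=Ro.from_euler('xyz',rpy2,degrees=True)
    p=np.array(p,float);p2=np.array(p2,float);out=[]
    for i in range(n):
        k=n-i
        st=R.inv().apply((p2-p)/k)*1000; rv=(R.inv()*R2).as_rotvec(degrees=True)/k
        st=np.round(st,1);rv=np.round(rv,1)+0.
        out.append([*st,*rv]);p=p+R.apply(st/1000);R=R*Ro.from_rotvec(rv,degrees=True)
    return out,p,R.as_euler('xyz',degrees=True)
def show(o):
    for i in range(0,len(o),5): print([float(x) for r in o[i:i+5] for x in r])
E
python3 - <<'E'
from h import *
from plant import env
d=pickle.load(open("f0.pkl","rb"));np.set_printoptions(precision=4,suppress=True)
print("mark",onz(d["side"],348.5,177.6,.138))
s=env.state()
o,p,r=rows(s["eef_pos"],s["ee_rot"],[.36,-.20,.31],[180,0,75.6],15);show(o)
E
```

```text
mark [ 0.3988 -0.2176  0.138 ]
[20.2, -24.8, -5.3, 0.0, 0.0, -4.1, 22.0, -23.2, -5.3, 0.0, 0.0, -4.1, 23.6, -21.6, -5.3, 0.0, 0.0, -4.1, 25.0, -19.9, -5.3, 0.0, 0.0, -4.2, 26.4, -18.0, -5.3, 0.0, 0.0, -4.1]
[27.7, -16.1, -5.2, 0.0, 0.0, -4.2, 28.8, -14.0, -5.3, 0.0, 0.0, -4.1, 29.7, -11.9, -5.2, 0.0, 0.0, -4.2, 30.5, -9.7, -5.3, 0.0, 0.0, -4.1, 31.1, -7.5, -5.2, 0.0, 0.0, -4.2]
[31.5, -5.2, -5.3, 0.0, 0.0, -4.1, 31.8, -2.9, -5.2, 0.0, 0.0, -4.2, 32.0, -0.6, -5.3, 0.0, 0.0, -4.1, 31.9, 1.7, -5.2, 0.0, 0.0, -4.2, 31.7, 4.1, -5.3, 0.0, -0.1, -4.1]
```

jog_arm:
  plan: [20, -25, -5, 0, 0, -4.1, 22, -23, -5, 0, 0, -4.1, 24, -22, -5, 0, 0, -4.1, 25, -20, -5, 0, 0, -4.2, 26, -18, -5, 0, 0, -4.1]
  jaw: 1

```text
time: 0.57
eef_pos: [0.2208, -0.4862, 0.256]
ee_rot: [-180.0, -0.0, 34.2]
force: [0.3, -0.5, -0.1]
width: 1.0
```

jog_arm:
  plan: [28, -16, -5, 0, 0, -4.2, 29, -14, -5, 0, 0, -4.1, 30, -12, -5, 0, 0, -4.2, 30, -10, -5, 0, 0, -4.1, 31, -8, -5, 0, 0, -4.2]

```text
time: 0.98
eef_pos: [0.29, -0.3416, 0.2812]
ee_rot: [-180.0, -0.0, 55.0]
force: [0.4, -0.6, -0.5]
width: 1.0
```

jog_arm:
  plan: [31, -5, -5, 0, 0, -4.1, 32, -3, -5, 0, 0, -4.2, 32, -1, -5, 0, 0, -4.1, 32, 2, -5, 0, 0, -4.2, 32, 4, -5, 0, 0, -4.1]

```text
time: 1.4
eef_pos: [0.3594, -0.1977, 0.3064]
ee_rot: [180.0, 0.0, 75.7]
force: [0.6, -0.7, 0.4]
width: 1.002
```

```bash
python3 - <<'E'
from h import *
from plant import env,viewer
d={}
for n in ("wrist","top","side"):
    d[n]=viewer.grab_frame(n); cv2.imwrite(f"pics/{n}1.png",d[n]["image"][:,:,::-1])
pickle.dump(d,open("f1.pkl","wb"))
s=env.state();print({k:np.round(s[k],4) for k in("time","eef_pos","ee_rot","joints","force")})
E
```

```text
{'time': np.float64(1.55), 'eef_pos': array([ 0.3598, -0.1977,  0.3067]), 'ee_rot': array([1.799458e+02, 3.530000e-02, 7.577840e+01]), 'joints': array([-4.470440e+01, -2.387100e+01,  1.169365e+02, -2.900000e-03,
        8.686980e+01, -3.048260e+01]), 'force': array([ 0.1654, -0.9687,  0.1843])}
```

View pics/wrist1.png

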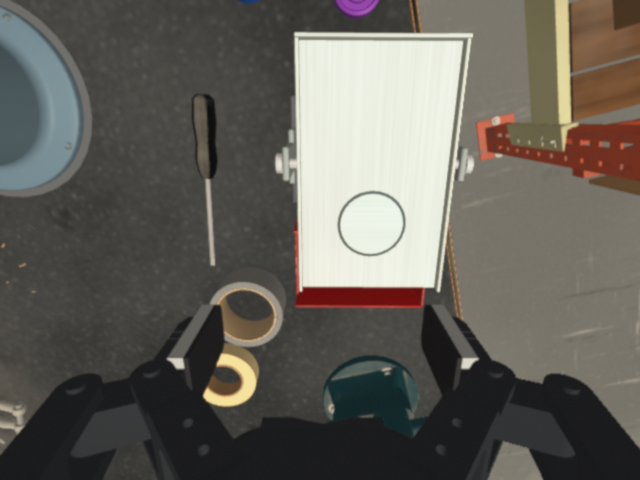

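View pics/top1.png

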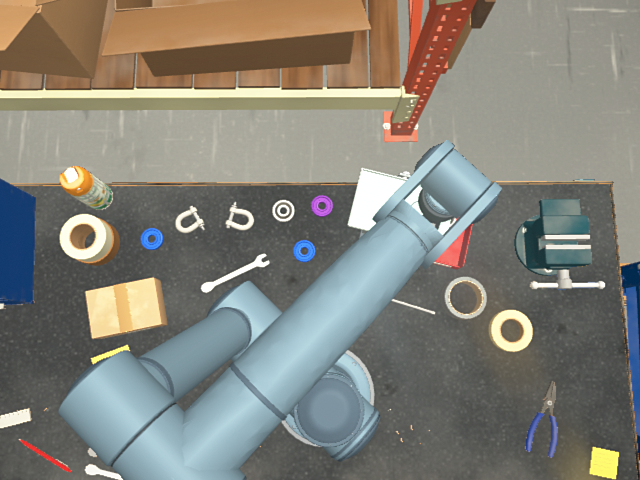

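Wrist view: the whole tray is visible, with the ring mark at (372,223), and the red bin shows beyond the discharge edge at (360,297). I'll measure the mark and the rail lines.

```bash
python3 - <<'E'
from h import *
from plant import env
np.set_printoptions(precision=4,suppress=True)
d=pickle.load(open("f1.pkl","rb"));f=d["wrist"];g=cv2.cvtColor(f["image"],cv2.COLOR_RGB2GRAY)
c=g[180:268,330:415];m=(c<170).astype(np.uint8)
cs,_=cv2.findContours(m,cv2.RETR_EXTERNAL,cv2.CHAIN_APPROX_NONE);k=max(cs,key=lambda k:cv2.minEnclosingCircle(k)[1])
e=cv2.fitEllipse(k);print(e);u,v=e[0][0]+330,e[0][1]+180;M=onz(f,u,v,.138);print("mark wrist",u,v,M)
g2=cv2.cvtColor(d["side"]["image"],cv2.COLOR_RGB2GRAY)
print("mark dia",np.linalg.norm(onz(f,u-e[1][0]/2,v,.138)-onz(f,u+e[1][0]/2,v,.138)))
P=[onz(f,*q,.148) for q in((297,36),(470,36),(439,289),(301,289))]
print(P)
for a,b in((0,3),(1,2)):
    w=P[b]-P[a];print(np.linalg.norm(w),np.degrees(np.arctan2(w[1],w[0]))+90)
w=P[1]-P[0];print(np.linalg.norm(w),np.degrees(np.arctan2(w[1],w[0])))
t=d["top"];print("bearing",onz(t,282.9,210.4,.0145))
s=env.state()
o,p,r=rows(s["eef_pos"],s["ee_rot"],[.40,.06,.22],[180,0,75.6],10);show(o)
E
```

```text
((41.04158020019531, 43.13591384887695), (63.410980224609375, 67.37153625488281), 65.76922607421875)
mark wrist 371.0415802001953 223.13591384887695 [ 0.4005 -0.2178  0.138 ]
mark dia 0.05919102399540431
[array([ 0.3753, -0.0542,  0.148 ]), array([ 0.5037, -0.087 ,  0.148 ]), array([ 0.4498, -0.2956,  0.148 ]), array([ 0.3208, -0.2627,  0.148 ])]
0.2154515313850502 -14.63552522345472
0.215492515650375 -14.471716991122278
0.13248625738659192 -14.321740837498638
bearing [0.4339 0.0935 0.0145]
[26.0, -2.4, 8.6, 0.0, 0.0, 0.0, 26.0, -2.5, 8.7, 0.0, 0.0, 0.0, 26.0, -2.4, 8.6, 0.0, 0.0, 0.0, 26.0, -2.5, 8.7, 0.0, 0.0, 0.0, 26.0, -2.4, 8.6, 0.0, 0.0, 0.0]
[26.0, -2.5, 8.7, 0.0, 0.0, 0.0, 25.9, -2.4, 8.6, 0.0, 0.0, 0.0, 26.0, -2.5, 8.7, 0.0, 0.0, 0.1, 25.9, -2.5, 8.6, 0.0, 0.0, 0.0, 25.9, -2.5, 8.7, 0.1, 0.0, 0.1]
```

jog_arm:
  plan: [26, -2.5, 8.5, 0, 0, 0, 26, -2.5, 8.5, 0, 0, 0, 26, -2.5, 8.5, 0, 0, 0, 26, -2.5, 8.5, 0, 0, 0, 26, -2.5, 8.5, 0, 0, 0]

```text
time: 1.97
eef_pos: [0.3792, -0.07, 0.263]
ee_rot: [-180.0, 0.0, 75.4]
force: [0.1, -0.1, 0.7]
width: 1.001
```

jog_arm:
  plan: [26, -2.5, 8.5, 0, 0, 0, 26, -2.5, 8.5, 0, 0, 0, 26, -2.5, 8.5, 0, 0, 0, 26, -2.5, 8.5, 0, 0, 0, 26, -2.5, 8.5, 0, 0, 0]

```text
time: 2.38
eef_pos: [0.3998, 0.0591, 0.2205]
ee_rot: [-180.0, 0.0, 75.4]
force: [0.9, -0.6, -0.5]
width: 0.999
```

```bash
python3 - <<'E'
from h import *
from plant import env,viewer
d={}
for n in ("wrist",):
    d[n]=viewer.grab_frame(n); cv2.imwrite(f"pics/{n}2.png",d[n]["image"][:,:,::-1])
pickle.dump(d,open("f2.pkl","wb"))
s=env.state();print({k:np.round(s[k],4) for k in("time","eef_pos","ee_rot","joints","force")})
print(proj(d["wrist"],[.434,.0935,.0145]))
E
```

```text
{'time': np.float64(2.4333), 'eef_pos': array([0.3989, 0.0623, 0.2186]), 'ee_rot': array([-1.797668e+02, -1.060000e-01,  7.560650e+01]), 'joints': array([ -7.4008, -21.0523, 124.053 ,   0.137 ,  77.2178,   6.9619]), 'force': array([-0.077 ,  0.5148, -1.6448])}
[347.7764329  162.54510103]
```

View pics/wrist2.png

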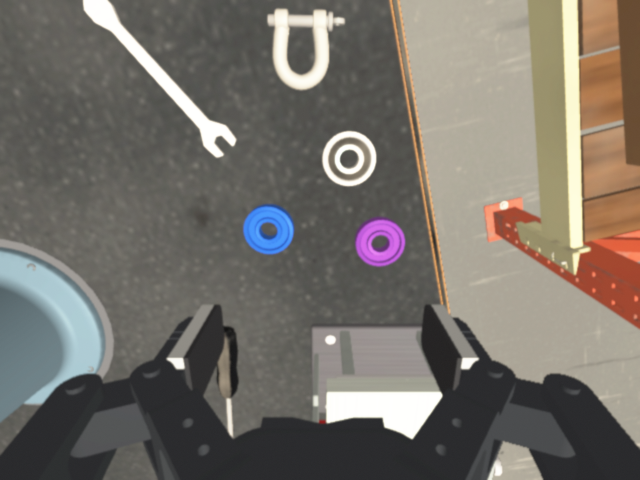

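Bearing (steel, dark seal) at wrist (349,159), blue at (268,230), purple at (380,242). Enlarged crop to confirm, and a settled measurement.

```bash
python3 - <<'E'
from h import *
from plant import env,viewer
np.set_printoptions(precision=4,suppress=True)
f=viewer.grab_frame("wrist")
f=viewer.grab_frame("wrist")
im=f["image"];c=im[119:199,309:389]
cv2.imwrite("pics/crop2.png",cv2.resize(c[:,:,::-1],None,fx=5,fy=5,interpolation=cv2.INTER_CUBIC))
m=(c.min(2)>120).astype(np.uint8)
k=max(cv2.findContours(m,cv2.RETR_EXTERNAL,cv2.CHAIN_APPROX_NONE)[0],key=cv2.contourArea)
e=cv2.fitEllipse(k);u,v=e[0][0]+309,e[0][1]+119
B=onz(f,u,v,.013);print(e,B)
s=env.state();print(s["time"],s["eef_pos"],s["ee_rot"])
o,p,r=rows(s["eef_pos"],s["ee_rot"],[.434,.0935,.04],[180,0,75.6],5);show(o)
E
```

```text
((42.17205047607422, 40.57880783081055), (53.96757125854492, 55.824806213378906), 26.005077362060547) [0.436  0.0972 0.013 ]
2.5333 [0.3992 0.0592 0.22  ] [-179.8455    0.041    75.6391]
[8.4, 5.1, 36.0, 0.0, 0.0, 0.0, 8.4, 5.1, 36.0, 0.0, 0.0, 0.0, 8.4, 5.2, 36.0, -0.1, 0.0, 0.0, 8.4, 5.1, 36.0, 0.0, 0.0, 0.0, 8.4, 5.0, 36.0, -0.1, 0.0, 0.0]
```

View pics/crop2.png

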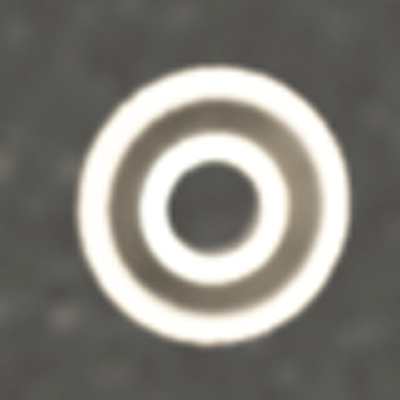

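Confirmed: steel ring with a dark seal. Descending to just above it.

jog_arm:
  plan: [9, 5, 36, 0, 0, 0, 9, 5, 36, 0, 0, 0, 9, 5, 36, 0, 0, 0, 9, 5, 36, 0, 0, 0, 8, 5, 36, 0, 0, 0]
  jaw: 0.8
  grip_force: 30

```text
time: 2.95
eef_pos: [0.436, 0.0939, 0.0402]
ee_rot: [179.9, 0.0, 75.4]
force: [0.4, 0.3, 0.1]
width: 0.898
```

jog_arm:
  plan: [0, 0, 0, 0, 0, 0]

```text
time: 3.03
eef_pos: [0.4296, 0.0943, 0.0336]
ee_rot: [-179.1, 0.2, 75.4]
force: [-1.6, -0.6, -0.5]
width: 0.901
```

```bash
python3 - <<'E'
from h import *
from plant import env,viewer
for n in("wrist","side"):
    f=viewer.grab_frame(n); im=f["image"][:,:,::-1]
    if n=="side": im=cv2.resize(im[220:340,200:400],None,fx=4,fy=4)
    cv2.imwrite(f"pics/{n}3.png",im)
s=env.state();print(s["time"],s["eef_pos"],s["ee_rot"],s["force"])
E
```

```text
3.1333 [0.43431478 0.09399077 0.04050628] [-1.79799666e+02  6.16526648e-02  7.54593339e+01] [ 0.40037392 -0.42823977  0.70173708]
```

View pics/wrist3.png

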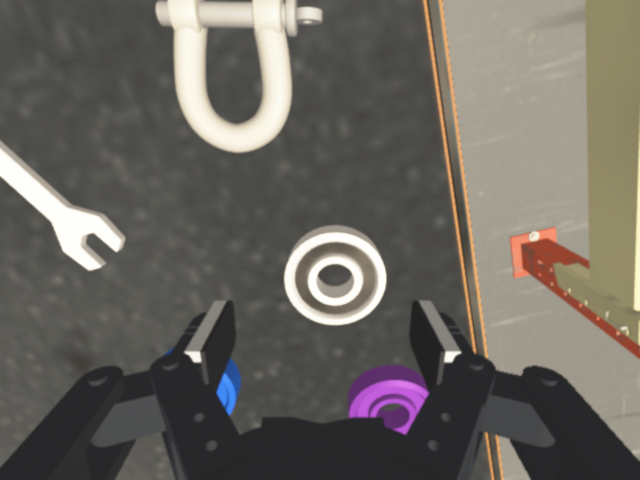

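View pics/side3.png

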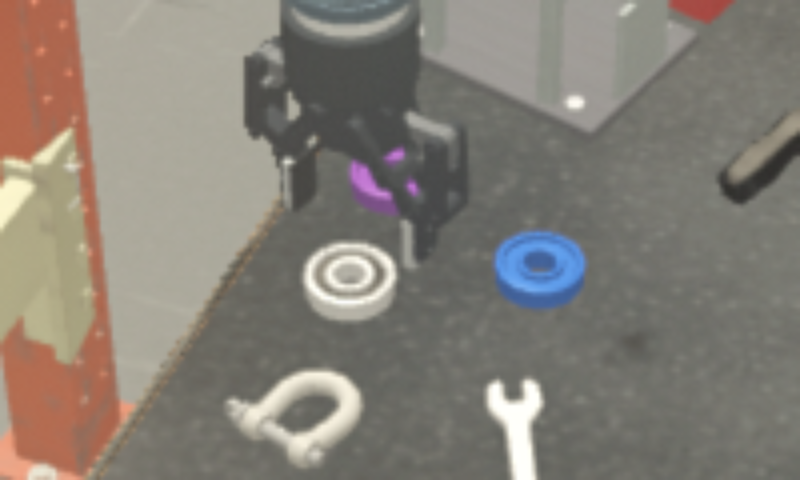

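Bearing top at wrist (335,276), slightly right of the finger midline (~323). Re-measuring before going down.

```bash
python3 - <<'E'
from h import *
from plant import env,viewer
np.set_printoptions(precision=4,suppress=True)
for i in range(2):
    f=viewer.grab_frame("wrist");s=env.state()
    im=f["image"];x0,y0=270,212;c=im[y0:335,x0:400]
    g=cv2.cvtColor(c,cv2.COLOR_RGB2GRAY);m=(g>205).astype(np.uint8)
    for k in cv2.findContours(m,cv2.RETR_CCOMP,cv2.CHAIN_APPROX_NONE)[0]:
        if len(k)>60:
            e=cv2.fitEllipse(k);B=onz(f,e[0][0]+x0,e[0][1]+y0,.015)
            R=Ro.from_euler('xyz',s["ee_rot"],degrees=True)
            print(np.round(e[0],1),np.round(e[1],1),B,R.inv().apply(B-s["eef_pos"])*1000)
    print(s["time"],s["eef_pos"],s["ee_rot"])
    c0,_=ray(f,320,240);print("cam in tool",R.inv().apply(c0-s["eef_pos"])*1000)
    print("tool mid col at z=.015:",proj(f,s["eef_pos"]+R.apply([0,0,.025])))
E
```

```text
[55.5 64.2] [46.3 51.8] [0.436  0.0971 0.015 ] [ 2.9386 -0.9564 27.6285]
[55.3 64.2] [34.3 37.3] [0.4359 0.0971 0.015 ] [ 2.9327 -1.0713 27.6283]
[55.2 62.1] [88.3 96.4] [0.4362 0.0983 0.015 ] [ 4.1363 -1.0869 27.6284]
[56.3 63.2] [74.8 81.4] [0.4365 0.0975 0.015 ] [ 3.4835 -0.529  27.6293]
3.1833 [0.4361 0.094  0.0426] [179.9054  -0.0052  75.4583]
cam in tool [  82.2663   -1.7804 -140.8486]
tool mid col at z=.015: [327.2962 283.37  ]
[52.  63.4] [45.8 51.2] [0.436 0.097 0.015] [ 2.5305 -1.9725 28.8345]
[51.8 63.4] [33.7 36.9] [0.4358 0.0971 0.015 ] [ 2.5293 -2.0896 28.8339]
[51.7 61.4] [87.4 95.4] [0.4361 0.0982 0.015 ] [ 3.7229 -2.1038 28.8348]
[52.7 62.4] [74.1 80.4] [0.4365 0.0975 0.015 ] [ 3.1318 -1.5734 28.8368]
3.2333 [0.4371 0.0941 0.0438] [179.7289  -0.0459  75.4677]
cam in tool [  82.3221   -1.2602 -141.788 ]
tool mid col at z=.015: [325.6832 282.8236]
```

jog_arm:
  plan: [1, 0, 12, 0, 0, 0, 1, 0, 12, 0, 0, 0, 1, 0, 12, 0, 0, 0, 0, 0, 0, 0, 0, 0, 0, 0, 0, 0, 0, 0]

```text
time: 3.65
eef_pos: [0.4374, 0.0976, 0.0076]
ee_rot: [179.8, -0.0, 75.5]
force: [0.7, -0.0, -0.9]
width: 0.901
```

```bash
python3 - <<'E'
from h import *
from plant import env,viewer
for n in("wrist","side"):
    f=viewer.grab_frame(n); im=f["image"][:,:,::-1]
    if n=="side": im=cv2.resize(im[240:320,250:370],None,fx=6,fy=6,interpolation=cv2.INTER_CUBIC)
    cv2.imwrite(f"pics/{n}4.png",im)
    s=env.state();print(s["time"],s["eef_pos"],s["ee_rot"],s["force"])
E
```

```text
3.7 [0.43757308 0.09765868 0.00769935] [ 1.79740995e+02 -5.27607362e-02  7.55257190e+01] [ 0.16402562 -0.49539213  0.00813243]
3.75 [0.43755264 0.09773742 0.0075669 ] [ 1.79746161e+02 -5.25937482e-02  7.55325240e+01] [-0.42391694 -0.19372858  0.42608244]
```

View pics/wrist4.png

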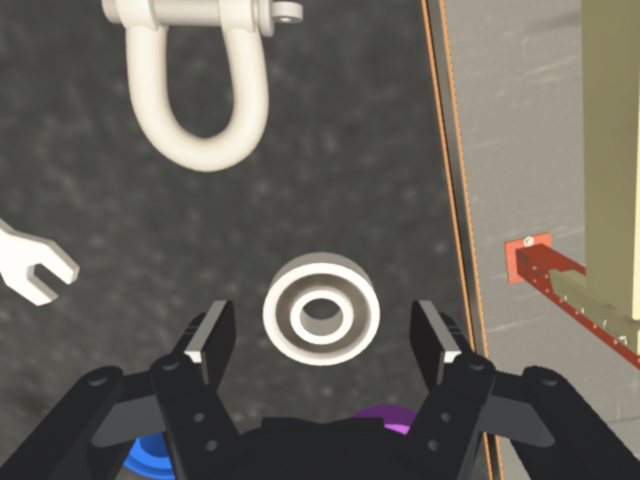

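View pics/side4.png

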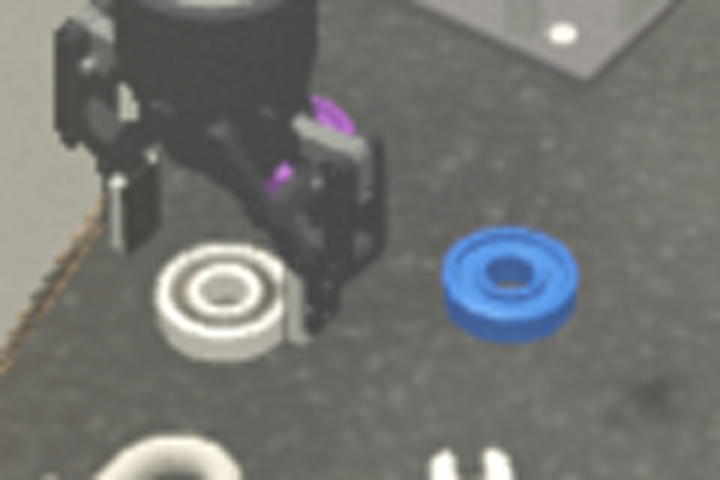

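```bash
python3 - <<'E'
from h import *
from plant import env,viewer
np.set_printoptions(precision=4,suppress=True)
f=viewer.grab_frame("wrist");s=env.state()
im=f["image"];x0,y0=255,240;c=im[y0:375,x0:388]
g=cv2.cvtColor(c,cv2.COLOR_RGB2GRAY);m=(g>205).astype(np.uint8)
R=Ro.from_euler('xyz',s["ee_rot"],degrees=True)
for k in cv2.findContours(m,cv2.RETR_CCOMP,cv2.CHAIN_APPROX_NONE)[0]:
    if len(k)>60:
        e=cv2.fitEllipse(k);B=onz(f,e[0][0]+x0,e[0][1]+y0,.015)
        print(np.round(e[0],1),np.round(e[1],1),B,R.inv().apply(B-s["eef_pos"])*1000)
print(s["time"],s["eef_pos"],s["ee_rot"])
E
```

```text
[66.2 76.8] [53.1 61.9] [0.436  0.0971 0.015 ] [-1.0169 -1.0715 -7.7388]
[65.9 76.9] [39.2 44.4] [0.4359 0.0971 0.015 ] [-1.0731 -1.225  -7.7395]
[65.7 74. ] [101.1 115.3] [0.4362 0.0985 0.015 ] [ 0.4053 -1.2868 -7.7385]
[67.2 75.3] [85.5 96.6] [0.4366 0.0977 0.015 ] [-0.242  -0.6467 -7.7365]
3.8 [0.4373 0.0978 0.0073] [179.7754  -0.0464  75.5366]
```

jog_arm:
  plan: [0, -1, 3, 0, 0, 0, 0, 0, 3, 0, 0, 0, 0, 0, 0, 0, 0, 0, 0, 0, 0, 0, 0, 0]

```text
time: 4.13
eef_pos: [0.4345, 0.0983, -0.0009]
ee_rot: [-180.0, 0.0, 75.6]
force: [1.3, 0.7, 0.6]
width: 0.901
```

jog_arm:
  plan: [0, 0, 0, 0, 0, 0, 0, 0, 0, 0, 0, 0, 0, 0, 0, 0, 0, 0, 0, 0, 0, 0, 0, 0, 0, 0, 0, 0, 0, 0]
  jaw: -0.2
  grip_force: 30

```text
time: 4.55
eef_pos: [0.4352, 0.0983, -0.0003]
ee_rot: [180.0, -0.0, 75.6]
force: [-0.8, -0.7, 5.8]
width: 0.589
```

jog_arm:
  plan: [0, 0, 0, 0, 0, 0, 0, 0, 0, 0, 0, 0, 0, 0, 0, 0, 0, 0]

```text
time: 4.8
eef_pos: [0.4352, 0.0983, -0.0003]
ee_rot: [180.0, -0.0, 75.6]
force: [-1.1, -0.3, 6.0]
width: 0.592
```

jog_arm:
  plan: [0, 0, -5, 0, 0, 0, 0, 0, -15, 0, 0, 0, 0, 0, -30, 0, 0, 0, 0, 0, -30, 0, 0, 0, 0, 0, -20, 0, 0, 0]

```text
time: 5.22
eef_pos: [0.4353, 0.0984, 0.1015]
ee_rot: [179.9, -0.0, 75.6]
force: [1.4, -0.7, -1.2]
width: 0.589
```

jog_arm:
  plan: [0, 0, 0, 0, 0, 0, 0, 0, 0, 0, 0, 0, 0, 0, 0, 0, 0, 0]

```text
time: 5.47
eef_pos: [0.4336, 0.0983, 0.098]
ee_rot: [-179.9, 0.0, 75.5]
force: [-0.9, 0.1, -1.2]
width: 0.585
```

```bash
python3 - <<'E'
from h import *
from plant import env,viewer
d={}
for n in("wrist","side"):
    f=viewer.grab_frame(n);d[n]=f; im=f["image"][:,:,::-1]
    if n=="side": im=cv2.resize(im[170:290,230:390],None,fx=5,fy=5,interpolation=cv2.INTER_CUBIC)
    cv2.imwrite(f"pics/{n}5.png",im)
    s=env.state();print(s["time"],s["eef_pos"],s["ee_rot"],s["force"],s["width"])
pickle.dump(d,open("f5.pkl","wb"))
E
```

```text
5.5167 [0.43328816 0.09835782 0.09755962] [-1.79805046e+02  3.94019087e-02  7.55470813e+01] [-1.16574458  1.00859835 -1.91564893] 0.5855723322101509
5.5667 [0.43327378 0.09834422 0.09747777] [-1.79789630e+02  4.51855804e-02  7.55483752e+01] [ 0.71372148  0.97888654 -1.75593151] 0.5893448774745293
```

View pics/wrist5.png

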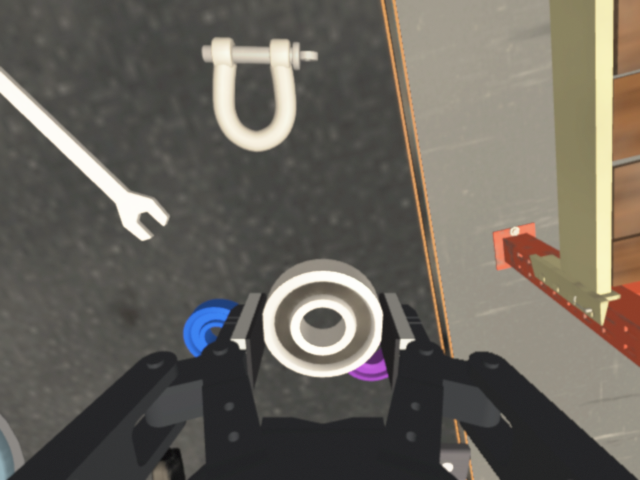

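View pics/side5.png

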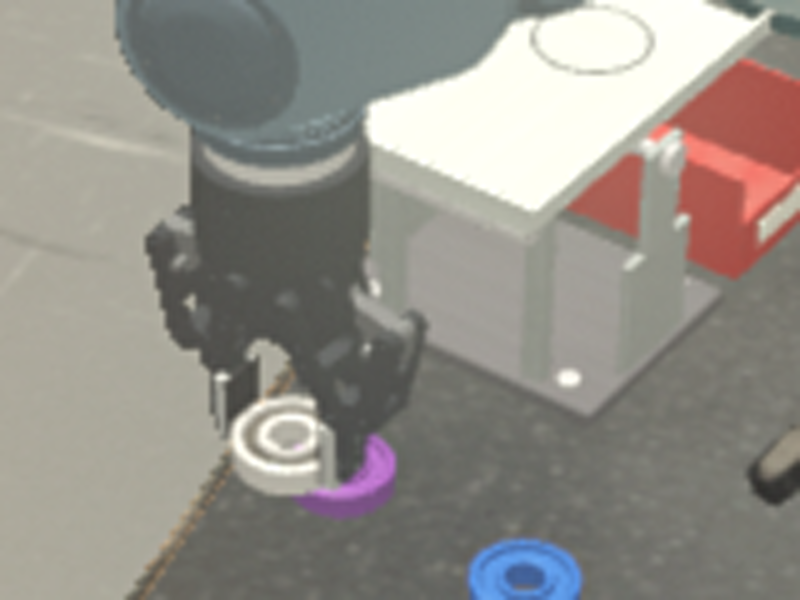

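The bearing is held level between the pads (wrist (323,318)). Now raise and carry it over the tray.

```bash
python3 - <<'E'
from h import *
from plant import env
s=env.state();p=s["eef_pos"]
o,p2,r=rows([.4353,.0984,.10],[180,0,75.55],[.4353,.0984,.22],[180,0,75.6],5);show(o)
o,p2,r=rows([.4353,.0984,.22],[180,0,75.55],[.4,-.2178,.20],[180,0,75.6],15);show(o)
E
```

```text
[0.0, 0.0, -24.0, 0.0, 0.0, 0.0, 0.0, 0.0, -24.0, 0.0, 0.0, 0.0, 0.0, 0.0, -24.0, 0.0, 0.0, 0.0, 0.0, 0.0, -24.0, 0.0, 0.0, 0.0, 0.0, 0.0, -24.0, 0.0, 0.0, 0.0]
[-21.0, 3.0, 1.3, 0.0, 0.0, 0.0, -21.0, 3.0, 1.3, 0.0, 0.0, 0.0, -21.0, 3.0, 1.3, 0.0, 0.0, 0.0, -21.0, 3.0, 1.3, 0.0, 0.0, 0.0, -21.0, 3.0, 1.3, 0.0, 0.0, 0.0]
[-21.0, 3.0, 1.4, 0.0, 0.0, 0.0, -21.0, 3.0, 1.3, 0.0, 0.0, 0.0, -21.0, 3.0, 1.4, 0.0, 0.0, 0.0, -21.0, 3.0, 1.3, 0.0, 0.0, 0.0, -21.0, 3.0, 1.3, 0.0, 0.0, 0.0]
[-21.0, 2.9, 1.4, 0.0, 0.0, 0.0, -21.0, 3.0, 1.3, 0.0, 0.0, 0.0, -21.0, 2.9, 1.4, 0.0, 0.0, 0.0, -21.0, 3.0, 1.3, 0.0, 0.0, 0.0, -21.0, 2.9, 1.4, 0.0, 0.0, 0.0]
```

jog_arm:
  plan: [0, 0, -15, 0, 0, 0, 0, 0, -25, 0, 0, 0, 0, 0, -35, 0, 0, 0, 0, 0, -30, 0, 0, 0, 0, 0, -15, 0, 0, 0]

```text
time: 5.98
eef_pos: [0.4358, 0.0983, 0.2219]
ee_rot: [179.8, -0.0, 75.6]
force: [0.4, 0.0, -0.9]
width: 0.59
```

jog_arm:
  plan: [-15, 2, 0, 0, 0, 0, -21, 3, 0, 0, 0, 0, -25, 4, 0, 0, 0, 0, -25, 4, 0, 0, 0, 0, -25, 4, 0, 0, 0, 0]

```text
time: 6.4
eef_pos: [0.4226, -0.0142, 0.2177]
ee_rot: [-179.8, -0.0, 75.6]
force: [-0.1, -0.7, -1.0]
width: 0.593
```

jog_arm:
  plan: [-25, 4, 0, 0, 0, 0, -25, 3, 0, 0, 0, 0, -25, 4, 0, 0, 0, 0, -25, 3, 0, 0, 0, 0, -25, 4, 0, 0, 0, 0]

```text
time: 6.82
eef_pos: [0.4088, -0.1398, 0.2176]
ee_rot: [-179.8, -0.1, 75.5]
force: [-0.2, -0.6, -1.4]
width: 0.592
```

jog_arm:
  plan: [-25, 3, 5, 0, 0, 0, -25, 4, 5, 0, 0, 0, -20, 3, 5, 0, 0, 0, -9, 0, 5, 0, 0, 0, 0, 0, 0, 0, 0, 0]

```text
time: 7.23
eef_pos: [0.3985, -0.2183, 0.1969]
ee_rot: [-179.8, -0.1, 75.4]
force: [0.8, 1.0, -1.5]
width: 0.588
```

jog_arm:
  plan: [0, 0, 0, 0, 0, 0, 0, 0, 0, 0, 0, 0, 0, 0, 0, 0, 0, 0, 0, 0, 0, 0, 0, 0]

```text
time: 7.57
eef_pos: [0.4001, -0.2172, 0.1996]
ee_rot: [180.0, 0.0, 75.6]
force: [0.1, -0.3, -2.2]
width: 0.591
```

```bash
python3 - <<'E'
from h import *
from plant import env,viewer
d={}
for n in("wrist","side"):
    f=viewer.grab_frame(n);d[n]=f; im=f["image"][:,:,::-1]
    if n=="side": im=cv2.resize(im[80:260,270:450],None,fx=3.3,fy=3.3,interpolation=cv2.INTER_CUBIC)
    cv2.imwrite(f"pics/{n}6.png",im)
    s=env.state();print(s["time"],s["eef_pos"],s["ee_rot"],s["force"],s["width"])
pickle.dump(d,open("f6.pkl","wb"))
M=np.array([.4,-.2178,.2]);R=Ro.from_euler('xyz',s["ee_rot"],degrees=True);print(R.inv().apply(M-s["eef_pos"])*1000)
E
```

```text
7.6167 [ 0.40007824 -0.21728514  0.19957997] [1.79969091e+02 9.95213459e-03 7.56295090e+01] [-0.93722142 -0.42540441 -0.58294082] 0.5838801834799634
7.6667 [ 0.40006878 -0.21741267  0.19961102] [1.79964869e+02 1.31597388e-02 7.56169221e+01] [ 0.35964734 -0.69422679 -1.41261734] 0.5893772848267785
[-0.39236304  0.02982658 -0.38886827]
```

View pics/wrist6.png

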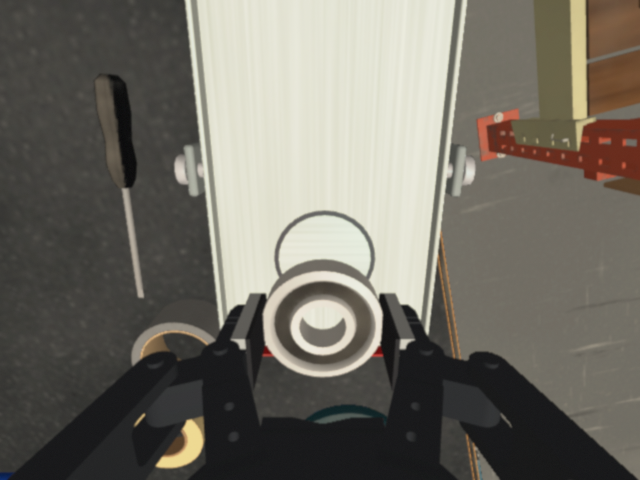

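View pics/side6.png

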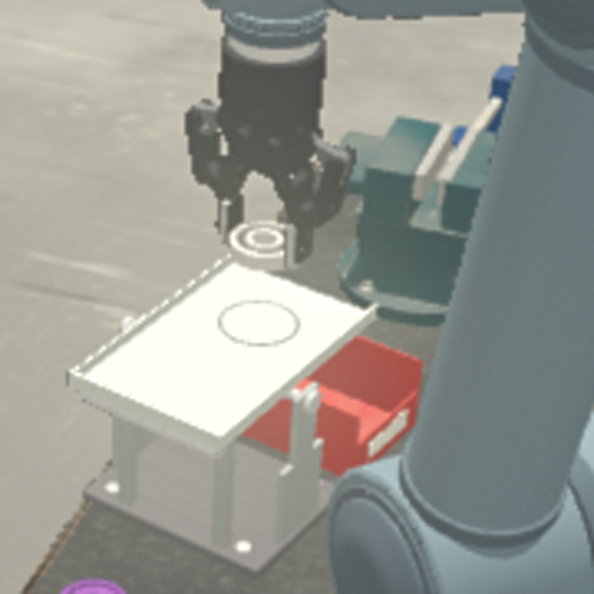

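```bash
python3 - <<'E'
from h import *
from plant import env,viewer
np.set_printoptions(precision=4,suppress=True)
f=viewer.grab_frame("wrist");s=env.state()
R=Ro.from_euler('xyz',s["ee_rot"],degrees=True);T=s["eef_pos"];print(T)
im=f["image"];g=cv2.cvtColor(im,cv2.COLOR_RGB2GRAY)
x0,y0=262,255;c=g[y0:382,x0:386];m=(c>205).astype(np.uint8)
for k in cv2.findContours(m,cv2.RETR_CCOMP,cv2.CHAIN_APPROX_NONE)[0]:
    if len(k)>60:
        e=cv2.fitEllipse(k);u,v=e[0][0]+x0,e[0][1]+y0
        if not 315<u<332: continue
        o,d=ray(f,u,v);o=R.inv().apply(o-T)*1000;d=R.inv().apply(d)
        t=-o[0]/d[0];print(np.round([u,v,*e[1]],1),"at tool x=0:",o+d*t, "at top z=-15:",o+d*(-15-o[2])/d[2])
# mark upper arc
x0,y0=265,200;c=g[y0:262,x0:385];ys,xs=np.nonzero(c<150)
sel=(ys<60);P=np.array([onz(f,x+x0,y+y0,.138)[:2] for x,y in zip(xs[sel],ys[sel])])
A=np.c_[2*P,np.ones(len(P))];q=np.linalg.lstsq(A,(P**2).sum(1),rcond=None)[0];print("mark circ",q[:2],np.sqrt(q[2]+q[0]**2+q[1]**2),len(P))
E
```

```text
[ 0.4    -0.2175  0.1996]
[322.3 326.8  52.7  61.8] at tool x=0: [  0.      -0.8094 -16.751 ] at top z=-15: [ -1.1463  -0.8097 -15.    ]
[322.6 331.4  33.3  50.3] at tool x=0: [  0.      -0.6911 -20.0278] at top z=-15: [ -3.379   -0.6869 -15.    ]
[322.6 323.5 103.5 117.6] at tool x=0: [  0.      -0.6493 -14.2006] at top z=-15: [  0.513   -0.6502 -15.    ]
[322.4 325.7  93.  107. ] at tool x=0: [  0.      -0.7489 -15.9016] at top z=-15: [ -0.5863  -0.7486 -15.    ]
[325.4 263.7  19.4 102.5] at tool x=0: [ 0.      1.132  50.7417] at top z=-15: [ 28.0507   0.4791 -15.    ]
mark circ [ 0.4002 -0.2187] 0.030502241096373107 598
```

Bearing's underside is at TCP height within about 1 mm, and the mark is right below. Lowering.

jog_arm:
  plan: [0, 0, 10, 0, 0, 0, 0, 0, 18, 0, 0, 0, 0, 0, 16, 0, 0, 0, 0, 0, 8, 0, 0, 0, 0, 0, 2, 0, 0, 0]

```text
time: 8.13
eef_pos: [0.3987, -0.2169, 0.143]
ee_rot: [-179.8, -0.1, 75.6]
force: [-0.2, 1.0, -1.9]
width: 0.59
```

jog_arm:
  plan: [0, 0, 0, 0, 0, 0, 0, 0, 0, 0, 0, 0, 0, 0, 0, 0, 0, 0, 0, 0, 0, 0, 0, 0, 0, 0, 0, 0, 0, 0]

```text
time: 8.55
eef_pos: [0.4002, -0.2183, 0.146]
ee_rot: [179.9, 0.0, 75.6]
force: [0.5, 0.0, -1.6]
width: 0.592
```

```bash
python3 - <<'E'
from h import *
from plant import env,viewer
for n in("wrist","side"):
    f=viewer.grab_frame(n); im=f["image"][:,:,::-1]
    if n=="side": im=cv2.resize(im[110:230,280:420],None,fx=5,fy=5,interpolation=cv2.INTER_CUBIC)
    cv2.imwrite(f"pics/{n}7.png",im)
    s=env.state();print(s["time"],s["eef_pos"],s["ee_rot"],s["force"],s["width"])
E
```

```text
8.6 [ 0.40005361 -0.21820286  0.14585247] [1.79942215e+02 3.06454070e-02 7.55514343e+01] [-0.09400346 -0.19178897 -1.45384914] 0.5909753661156054
8.65 [ 0.3999763  -0.21811244  0.14571701] [1.79957806e+02 2.30610894e-02 7.55556435e+01] [ 0.58481628  0.15786    -1.67028558] 0.5871496104767707
```

View pics/side7.png

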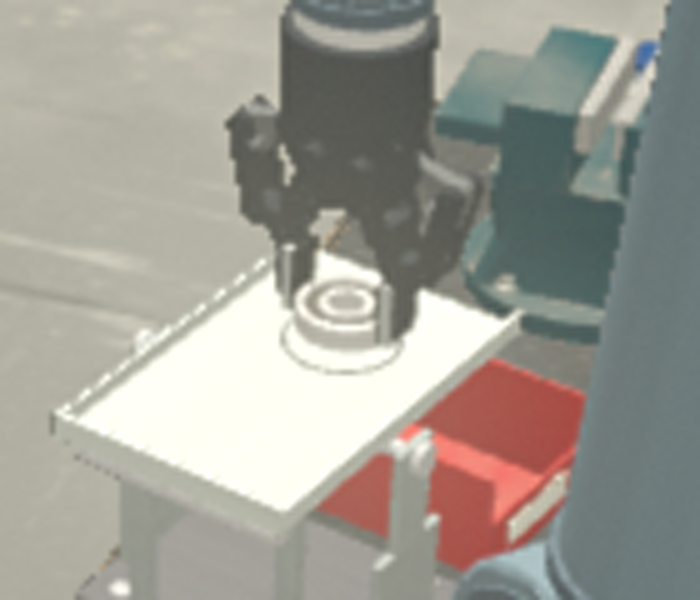

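View pics/wrist7.png

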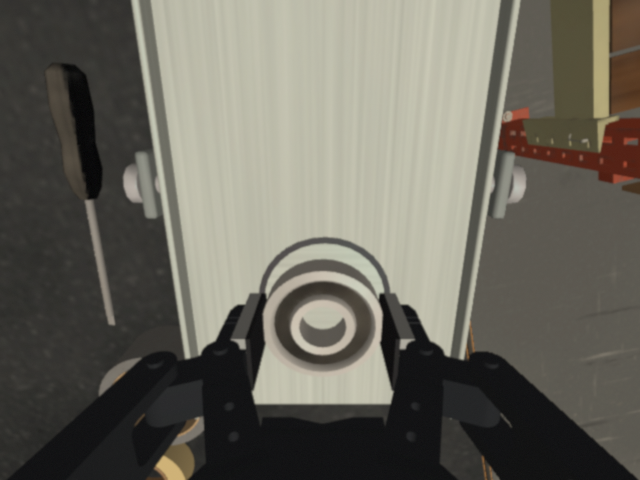

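Bearing sits about 8 mm above the mark, centred. Final small lowering.

jog_arm:
  plan: [0, 0, 1, 0, 0, 0, 0, 0, 1.5, 0, 0, 0, 0, 0, 1.5, 0, 0, 0, 0, 0, 1, 0, 0, 0, 0, 0, 1, 0, 0, 0]

```text
time: 9.07
eef_pos: [0.3997, -0.2179, 0.139]
ee_rot: [-180.0, -0.0, 75.6]
force: [-0.8, 0.3, -0.7]
width: 0.589
```

jog_arm:
  plan: [0, 0, 0, 0, 0, 0, 0, 0, 0, 0, 0, 0, 0, 0, 0, 0, 0, 0, 0, 0, 0, 0, 0, 0, 0, 0, 0, 0, 0, 0]

```text
time: 9.48
eef_pos: [0.3998, -0.218, 0.1394]
ee_rot: [180.0, 0.0, 75.5]
force: [0.0, -0.5, -0.8]
width: 0.589
```

```bash
python3 - <<'E'
from h import *
from plant import env,viewer
for n in("side",):
    f=viewer.grab_frame(n); im=f["image"][:,:,::-1]
    if n=="side": im=cv2.resize(im[110:230,280:420],None,fx=5,fy=5,interpolation=cv2.INTER_CUBIC)
    cv2.imwrite(f"pics/{n}8.png",im)
    s=env.state();print(s["time"],s["eef_pos"],s["ee_rot"],s["force"],s["width"])
E
```

```text
9.5333 [ 0.39983165 -0.21800584  0.13938297] [1.79989708e+02 5.20761232e-03 7.55527107e+01] [-0.69524543  0.17577353 -1.82485552] 0.5853177783619207
```

View pics/side8.png

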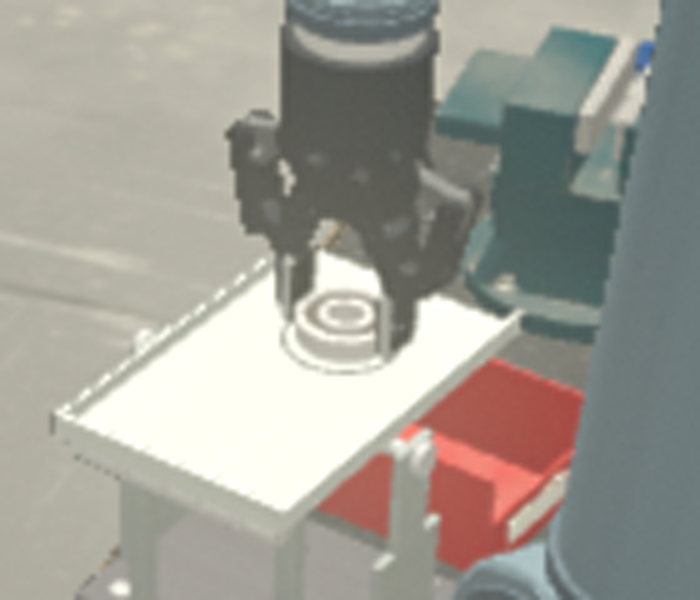

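jog_arm:
  plan: [0, 0, 0, 0, 0, 0, 0, 0, 0, 0, 0, 0, 0, 0, 0, 0, 0, 0]
  jaw: 0.8

```text
time: 9.78
eef_pos: [0.4, -0.2182, 0.1396]
ee_rot: [180.0, 0.0, 75.6]
force: [0.0, -0.5, -0.7]
width: 0.896
```

```bash
python3 - <<'E'
from h import *
from plant import env,viewer
for n in("side",):
    f=viewer.grab_frame(n); im=f["image"][:,:,::-1]
    if n=="side": im=cv2.resize(im[110:230,280:420],None,fx=5,fy=5,interpolation=cv2.INTER_CUBIC)
    cv2.imwrite(f"pics/{n}9.png",im)
    s=env.state();print(s["time"],s["eef_pos"],s["ee_rot"],s["force"],s["width"])
E
```

```text
9.8333 [ 0.39994614 -0.2181149   0.13956992] [1.79972640e+02 1.68591109e-02 7.55539377e+01] [ 0.16318962 -0.51735524 -0.74264223] 0.9014228537604501
```

View pics/side9.png

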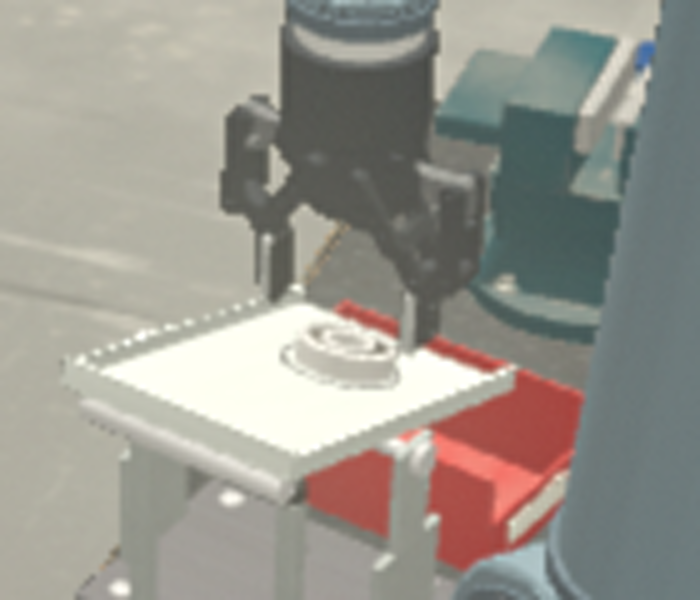

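The bearing is free of the fingers and the tray is tipping under it. I'll lift straight up, slowly, and wait.

jog_arm:
  plan: [0, 0, -5, 0, 0, 0, 0, 0, -15, 0, 0, 0, 0, 0, -25, 0, 0, 0, 0, 0, -25, 0, 0, 0, 0, 0, -15, 0, 0, 0]

```text
time: 10.25
eef_pos: [0.4006, -0.2186, 0.2275]
ee_rot: [179.8, 0.1, 75.6]
force: [0.1, -0.3, 0.7]
width: 0.899
```

jog_arm:
  plan: [0, 0, -15, 0, 0, 0, 0, 0, -10, 0, 0, 0, 0, 0, 0, 0, 0, 0, 0, 0, 0, 0, 0, 0, 0, 0, 0, 0, 0, 0]

```text
time: 10.67
eef_pos: [0.3994, -0.2176, 0.2482]
ee_rot: [-179.9, -0.1, 75.5]
force: [-0.1, -0.1, -0.5]
width: 0.896
```

```bash
python3 - <<'E'
from h import *
from plant import env,viewer
f=viewer.grab_frame("side"); im=cv2.resize(f["image"][110:270,280:440,::-1],None,fx=3.5,fy=3.5,interpolation=cv2.INTER_CUBIC)
cv2.imwrite("pics/side10.png",im);print(env.state()["time"])
E
```

```text
10.7167
```

View pics/side10.png

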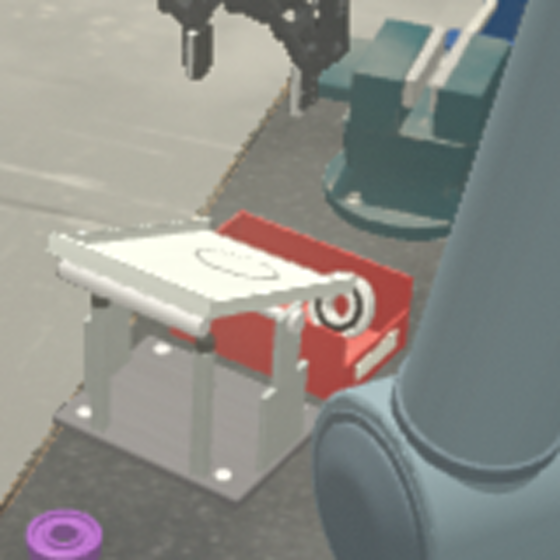

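The bearing has gone into the bin (at about (340,303) in this crop, seen on edge so far). Waiting for it and the tray to settle.

jog_arm:
  plan: [0, 0, 0, 0, 0, 0, 0, 0, 0, 0, 0, 0, 0, 0, 0, 0, 0, 0, 0, 0, 0, 0, 0, 0, 0, 0, 0, 0, 0, 0]

```text
time: 11.13
eef_pos: [0.3997, -0.2179, 0.2491]
ee_rot: [-180.0, -0.0, 75.6]
force: [-0.8, -0.1, -0.6]
width: 0.901
```

jog_arm:
  plan: [0, 0, 0, 0, 0, 0, 0, 0, 0, 0, 0, 0, 0, 0, 0, 0, 0, 0, 0, 0, 0, 0, 0, 0, 0, 0, 0, 0, 0, 0]

```text
time: 11.55
eef_pos: [0.3998, -0.218, 0.2493]
ee_rot: [180.0, 0.0, 75.6]
force: [0.7, 0.1, 0.8]
width: 0.9
```

jog_arm:
  plan: [0, 0, 0, 0, 0, 0, 0, 0, 0, 0, 0, 0, 0, 0, 0, 0, 0, 0, 0, 0, 0, 0, 0, 0, 0, 0, 0, 0, 0, 0]

```text
time: 11.97
eef_pos: [0.3998, -0.218, 0.2493]
ee_rot: [-180.0, -0.0, 75.6]
force: [0.0, 0.6, -0.2]
width: 0.898
```

jog_arm:
  plan: [0, 0, 0, 0, 0, 0, 0, 0, 0, 0, 0, 0, 0, 0, 0, 0, 0, 0, 0, 0, 0, 0, 0, 0, 0, 0, 0, 0, 0, 0]

```text
time: 12.38
eef_pos: [0.3998, -0.2179, 0.2493]
ee_rot: [180.0, -0.0, 75.6]
force: [0.6, 0.0, 0.0]
width: 0.902
```

jog_arm:
  plan: [0, 0, 0, 0, 0, 0, 0, 0, 0, 0, 0, 0, 0, 0, 0, 0, 0, 0, 0, 0, 0, 0, 0, 0, 0, 0, 0, 0, 0, 0]

```text
time: 12.8
eef_pos: [0.3998, -0.218, 0.2493]
ee_rot: [180.0, 0.0, 75.6]
force: [0.0, -0.6, 1.1]
width: 0.903
```

jog_arm:
  plan: [-10, 0, -20, 0, 0, 0, -20, 0, -20, 0, 0, 0, -20, 0, -10, 0, 0, 0, -10, 0, 0, 0, 0, 0, 0, 0, 0, 0, 0, 0]

```text
time: 13.22
eef_pos: [0.3845, -0.2775, 0.2994]
ee_rot: [180.0, 0.0, 75.4]
force: [-0.3, 0.3, 0.5]
width: 0.896
```

jog_arm:
  plan: [0, 0, 0, 0, 0, 0, 0, 0, 0, 0, 0, 0, 0, 0, 0, 0, 0, 0, 0, 0, 0, 0, 0, 0, 0, 0, 0, 0, 0, 0]

```text
time: 13.63
eef_pos: [0.3849, -0.2754, 0.2989]
ee_rot: [-180.0, -0.0, 75.6]
force: [0.2, -0.6, -0.2]
width: 0.902
```

```bash
python3 - <<'E'
from h import *
from plant import env,viewer
d={}
for n in("side","wrist"):
    f=viewer.grab_frame(n);d[n]=f;im=f["image"][:,:,::-1]
    if n=="side":im=cv2.resize(im[110:270,280:440],None,fx=3.5,fy=3.5,interpolation=cv2.INTER_CUBIC)
    cv2.imwrite(f"pics/{n}11.png",im);print(env.state()["time"])
pickle.dump(d,open("f11.pkl","wb"))
E
```

```text
13.6833
13.7333
```

View pics/side11.png

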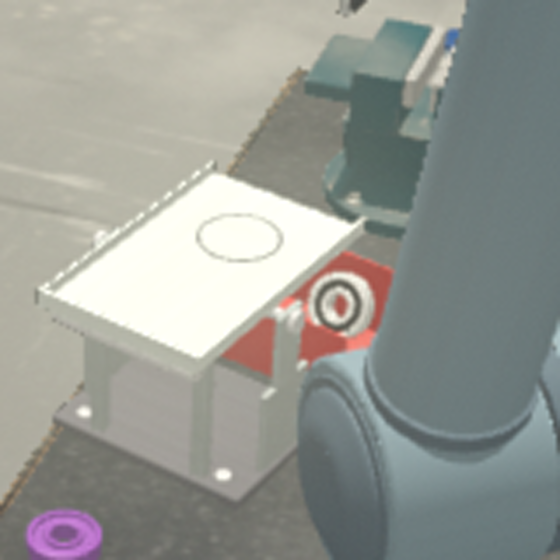

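View pics/wrist11.png

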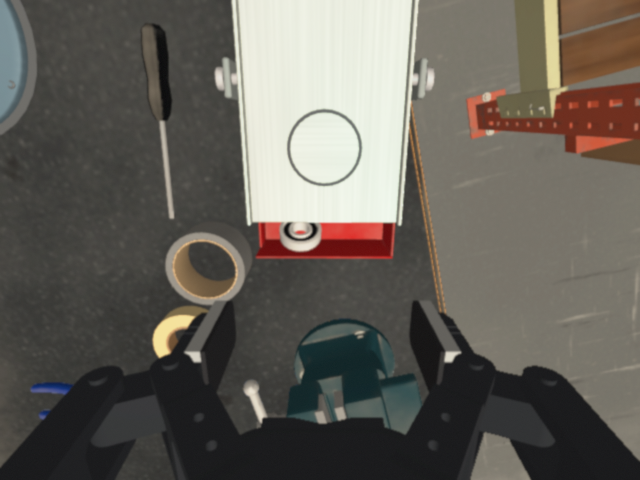

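Tray is level again; one bearing is visible leaning in the bin, at wrist (301,236). I'll look from the top, locate it across two views, and check whether it's at rest.

jog_arm:
  plan: [-30, 0, -10, 0, 0, 0, -35, 0, -10, 0, 0, 0, -35, 0, -10, 0, 0, 0, -35, 0, 0, 0, 0, 0, -20, 0, 0, 0, 0, 0]

```text
time: 14.15
eef_pos: [0.3452, -0.4291, 0.3301]
ee_rot: [179.9, 0.1, 75.5]
force: [-0.5, -0.4, -0.5]
width: 0.9
```

jog_arm:
  plan: [0, 0, 0, 0, 0, 0, 0, 0, 0, 0, 0, 0, 0, 0, 0, 0, 0, 0, 0, 0, 0, 0, 0, 0, 0, 0, 0, 0, 0, 0]

```text
time: 14.57
eef_pos: [0.3466, -0.4252, 0.3294]
ee_rot: [180.0, 0.0, 75.6]
force: [0.7, -0.1, -0.4]
width: 0.901
```

```bash
python3 - <<'E'
from h import *
from plant import env,viewer
np.set_printoptions(precision=4,suppress=True)
d={}
for n in("side","top","wrist"):
    d[n]=viewer.grab_frame(n)
pickle.dump(d,open("f12.pkl","wb"))
a=cv2.resize(d["side"]["image"][160:240,350:430],(390,390),interpolation=cv2.INTER_CUBIC)
b=cv2.resize(d["top"]["image"][150:280,340:490],(390,390),interpolation=cv2.INTER_CUBIC)
cv2.imwrite("pics/m12.png",np.hstack([a,b])[:,:,::-1])
cv2.imwrite("pics/w12.png",d["wrist"]["image"][:,:,::-1])
e=pickle.load(open("f11.pkl","rb"))
dif=cv2.absdiff(e["side"]["image"][180:215,368:388],d["side"]["image"][180:215,368:388]);print("side diff",dif.max(),dif.mean())
print(env.state()["time"],env.state()["eef_pos"])
# triangulate: side (377,197), wrist11 (301,236)
o1,d1=ray(e["side"],280+340/3.5,110+303/3.5);o2,d2=ray(e["wrist"],301,236)
A=np.c_[d1,-d2];t=np.linalg.lstsq(A,o2-o1,rcond=None)[0];print(o1+d1*t[0],o2+d2*t[1])
E
```

```text
side diff 144 39.642857142857146
14.7167 [ 0.3465 -0.4256  0.3295]
[ 0.346  -0.323   0.0249] [ 0.3438 -0.324   0.0255]
```

View pics/m12.png

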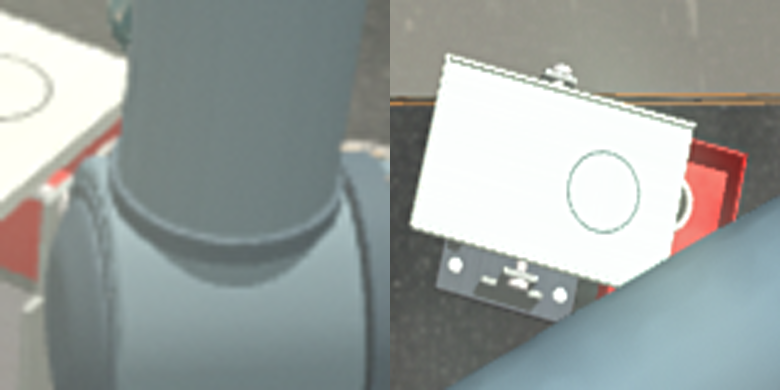

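View pics/w12.png

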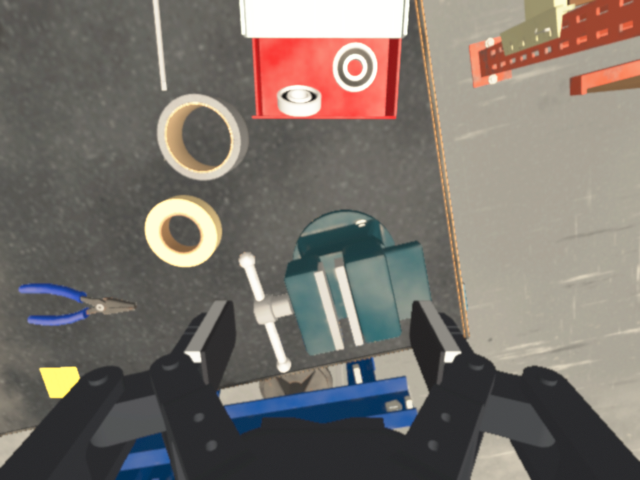

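Wrist (moved back): both bearings are in the bin. The original lies flat at (355,67), and mine leans against the -y wall at (299,100). I need to check that its origin is inside the limits with some margin.

```bash
python3 - <<'E'
from h import *
np.set_printoptions(precision=4,suppress=True)
f=pickle.load(open("f12.pkl","rb"))["wrist"]
cv2.imwrite("pics/z12.png",cv2.resize(f["image"][25:130,240:415,::-1],None,fx=4.5,fy=4.5,interpolation=cv2.INTER_CUBIC))
e=pickle.load(open("f11.pkl","rb"))
cv2.imwrite("pics/z11.png",cv2.resize(e["side"]["image"][170:225,355:395,::-1],None,fx=10,fy=10,interpolation=cv2.INTER_CUBIC))
E
```

```text
(no output)
```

View pics/z12.png

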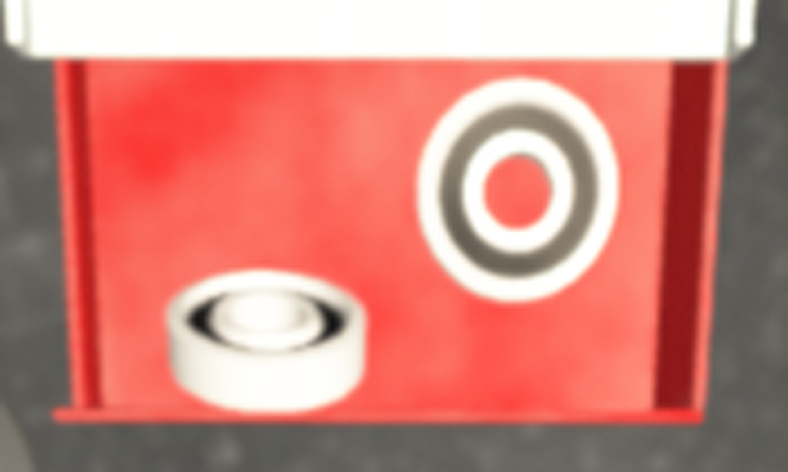

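View pics/z11.png

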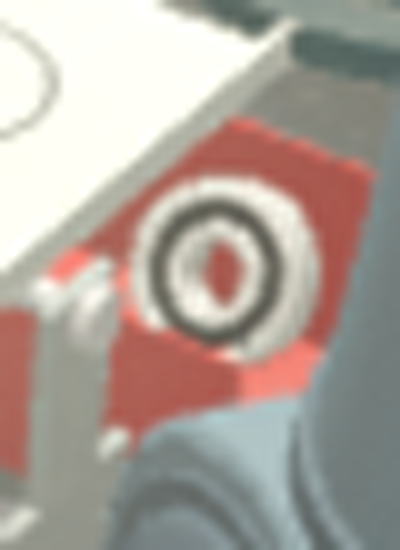

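```bash
python3 - <<'E'
from h import *
from scipy.optimize import brentq
np.set_printoptions(precision=4,suppress=True)
f=pickle.load(open("f12.pkl","rb"))["wrist"];s=pickle.load(open("f11.pkl","rb"))["side"]
yb=np.array([.249,.9685,0]);xb=np.array([.9685,-.249,0]);bo=np.array([.4,-.2178,0])+.055*yb-.135*yb
u,v=240+265.5/4.5,25+310/4.5
o,d=ray(f,u,v);print("view",d@xb,d@yb,d[2])
for r in(.38,.42,.46):
  for a,b in((-60,40),(40,90)):
    g=lambda p:-(np.cos(np.radians(p))*yb+np.sin(np.radians(p))*[0,0,1])@d-r
    if g(a)*g(b)<0:print(r,"n elevation",brentq(g,a,b))
u2,v2=355+22.0,170+26.8
o2,d2=ray(s,u2,v2);t=np.linalg.lstsq(np.c_[d,-d2],o2-o,rcond=None)[0];P,Q=o+d*t[0],o2+d2*t[1]
C=(P+Q)/2;print("face",P,Q,"in bin",(C-bo)@xb,(C-bo)@yb,C[2])
# bin -y wall rim, z=.065, outer/inner
for q in((55,415),(700,415),(55,424),(700,424)):
    w=onz(f,240+q[0]/4.5,25+q[1]/4.5,.065)-bo;print("rim",w@xb,w@yb)
E
```

```text
view -0.061200280076867196 0.06351966128466803 -0.9961022667537422Traceback (most recent call last):
  File "<stdin>", line 11, in <module>
  File "<stdin>", line 10, in <lambda>
TypeError: can't multiply sequence by non-int of type 'numpy.float64'
```

```bash
python3 - <<'E'
from h import *
from scipy.optimize import brentq
np.set_printoptions(precision=4,suppress=True)
f=pickle.load(open("f12.pkl","rb"))["wrist"];s=pickle.load(open("f11.pkl","rb"))["side"]
yb=np.array([.249,.9685,0]);xb=np.array([.9685,-.249,0]);bo=np.array([.4,-.2178,0])+.055*yb-.135*yb;Z=np.array([0,0,1.])
u,v=240+265.5/4.5,25+310/4.5
o,d=ray(f,u,v)
u2,v2=355+22.0,170+26.8
o2,d2=ray(s,u2,v2);t=np.linalg.lstsq(np.c_[d,-d2],o2-o,rcond=None)[0];P,Q=o+d*t[0],o2+d2*t[1]
C=(P+Q)/2;print("face",P,Q,"in bin",(C-bo)@xb,(C-bo)@yb,C[2])
for r in(.38,.42,.46):
    g=lambda p:-(np.cos(np.radians(p))*yb+np.sin(np.radians(p))*Z)@d-r
    p=brentq(g,-20,80);n=np.cos(np.radians(p))*yb+np.sin(np.radians(p))*Z
    O=C-.015*n;print(r,"n elev",p,"far face in bin",(O-bo)@xb,(O-bo)@yb,O[2], "lean geometry y:",-.0475+.026*np.sin(np.radians(p)))
for q in((55,415),(700,415),(55,424),(700,424)):
    w=onz(f,240+q[0]/4.5,25+q[1]/4.5,.065)-bo;print("rim",w@xb,w@yb)
E
```

```text
face [ 0.347  -0.3112  0.0317] [ 0.3436 -0.3121  0.0318] in bin -0.029585233700241357 -0.024547585715927894 0.03173888446503964
0.38 n elev 26.026604248414184 far face in bin -0.029585233700241378 -0.03802635073037699 0.025157057893373164 lean geometry y: -0.03609150060911144
0.42 n elev 28.53310542730078 far face in bin -0.029585233700241378 -0.03772561572760908 0.024573887565453454 lean geometry y: -0.03508067204071728
0.46 n elev 31.091576494438467 far face in bin -0.02958523370024136 -0.03739264423612214 0.02399277291468101 lean geometry y: -0.034073406646045044
rim -0.07836170537163621 -0.049749462042738085
rim 0.0805215276721675 -0.049808046201117354
rim -0.0784981435075035 -0.05184921787894164
rim 0.08066278585819003 -0.0519083438562041
```

Both faces' centres are at bin x = -0.03 and y between -0.025 and -0.038, at z about 0.03, so the origin is inside with about 10 mm to spare. Last check: is it at rest?

jog_arm:
  plan: [0, 0, 0, 0, 0, 0, 0, 0, 0, 0, 0, 0, 0, 0, 0, 0, 0, 0, 0, 0, 0, 0, 0, 0, 0, 0, 0, 0, 0, 0]

```text
time: 15.13
eef_pos: [0.3461, -0.4262, 0.3293]
ee_rot: [-180.0, -0.0, 75.6]
force: [-0.5, -0.9, -0.4]
width: 0.897
```

```bash
python3 - <<'E'
from h import *
from plant import env,viewer
a=pickle.load(open("f12.pkl","rb"))["wrist"]["image"];b=viewer.grab_frame("wrist")["image"]
x=cv2.absdiff(a,b)[35:125,250:400];print("wrist diff mean/max in bin",x.mean(),x.max(),env.state()["time"],env.state()["force"])
g=[cv2.cvtColor(i[25:130,240:415],cv2.COLOR_RGB2GRAY).astype(np.float32) for i in(a,b)]
print(cv2.phaseCorrelate(*[k[55:95,35:85].copy() for k in g]))
cv2.imwrite("pics/z13.png",cv2.resize(b[25:130,240:415,::-1],None,fx=4.5,fy=4.5))
E
```

```text
wrist diff mean/max in bin 6.551308641975309 113 15.1833 [ 0.16821832  0.41576726 -0.3346727 ]
((0.20000027658307218, -0.7346172931233497), 1.034072428226471)
```

View pics/z13.png

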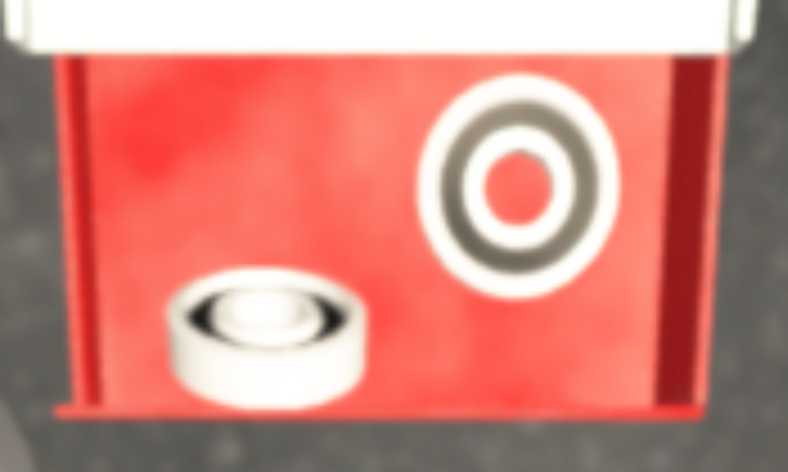

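The whole picture shifted by under 1 px, which is arm settling. The bearing has not moved relative to the bin or the other bearing, and the tray is level and empty. Handing in.

```bash
python3 - <<'E'
from plant import env
print(env.hand_in())
E
```

```text
the job is handed in; nothing more can be done
None
```

The bearing is in the bin and the empty tray has swung back level. I handed the job in at about 15 s, and no verdict was reported.

- **What I did:** I gripped the steel bearing with the dark seal from above and set it about 1 mm over the ring mark, with the fingers on the tray's x sides. I opened the jaws with the arm still. The tray tipped under the bearing alone, with the fingers clear of both, and I then backed the arm away.
- **Last checks:** The bearing leans against the bin's -y wall instead of lying flat. Its origin, worked out from two views, is at about x = -0.03 m, y = -0.025 to -0.038 m and z = 0.03 m in the bin frame. That is inside the limits with about 10 mm to spare in y. It had not moved in the bin between two wrist pictures about 0.5 s apart, the second taken just before hand-in.
- **Not measured:**
  - I judged the tray level by eye in the pictures, so its angle is not a measured value.
  - The side camera was blocked by the arm at the very end.
- **Disagreements:**
  - The side view put the bearing on the bench about 7 mm off the top view in y. The wrist view lay between them, and I went by the later, closer wrist pictures.
  - At the grasp the TCP height read slightly below the bench, with about 6 N upward on the tool while the jaws were closed; this had gone once I lifted.

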